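# Pass a lidded curd pot through the sprung flap to its catch

## Robot

A 6-joint arm with a two-finger parallel gripper is mounted at the origin on the work surface. World frame = base frame: x ahead of the robot, y to its left, z up, the work surface at z = 0. Lengths are in mm, angles in rad, forces in N, time in s.
With the tool pointing down it reaches from about 350 to 775 mm from the base axis. Payload 7.3 kg.
Tool frame: the origin (TCP) lies at the very end of the fingers, on their centre line; the grasp point (between the pads) lies r.pinch_z behind it (r.pinch_z is the distance from the TCP to the grasp point, in mm); z points along the fingers, y is the direction in which the jaws open and shut (so a half turn about z gives the same grasp; the last joint's range is limited). The gripper opens to 92 mm and grips with 3 to 60 N. Pads are 19 mm wide; open, the fingers measure 130 mm over their backs; the gripper's body (75 mm by 190 mm) begins 47 mm behind the grasp point.
Start: joints at [1.039, 0.342, 1.524, -0, 1.275, -0.146], TCP at [197.545, 486.437, 226.741] pointing down, gripper open.
Joint ranges: [-2.53, 2.53], [-0.77, 2.02], [0.04, 2.7], [-1, 4.14], [0.28, 2.66], [-3.11, 3.11]. Speed limits (rad/s): [2.57, 2.57, 3.14, 3.14, 3.14, 3.14].

## Interface

Orientations are given as a rotation vector (axis times angle).
In Python, from bench import r gives the robot as it stands.
- The arm moves only by the tool play_rows, never from a script. Its argument "series" is a list of rows, each a list of 7 numbers: the shift along the tool's x, y, z in mm, then the turn, a rotation vector about the tool's x, y, z in rad, then the opening, from 0 (shut) to 1 (fully open). In form: [[dx, dy, dz, ax, ay, az, hand], ...]. A call has 1 to 10 rows; each row is the pose to reach, as a shift and turn from the pose commanded when the call began, along the tool's axes at that moment; what a row does not reach only later rows make up. A row lasts 1/12 s, in which the tool goes at most 41.7 mm and 7.16 degrees, less where a joint would pass 70% of its speed; a pose out of reach is approached as far as the arm can. A call with a gripper value outside its range is refused whole. The fingers move at their own pace and stop on an object; "grip_force" is the grip in N (left out, the last holds). Time passes only in rows, so rows that repeat a pose let the fingers close. It gives the time, the measured TCP pose, the force and the opening at its end, in the units of the state.
- r.get_obs(): the state, without advancing time (a new reading comes with each control period).
- r.camera(name): name is "side" or "top"; returns a dict with "frame" (400x640x3 uint8, red, green, blue), "fx", "fy", "cx", "cy" (pixels), "rvec" (rotation vector, rad) and "tvec" (3), from world to camera coordinates, as OpenCV has them. Camera axes: x right, y down, z forward; pixel columns grow to the right and rows downward; lengths in mm; the calibration is good to about 2 mm. A picture is of the moment at which its call begins. There is no depth.
- r.finish_job(): hands the job in, once; it reports no verdict.
The state is a dict: "clock": time; "joint_positions": joint angles; "dq": joint speeds; "joint_torque": joint torques, N m; "tool_pos": TCP position; "eef_rot": TCP orientation; "force": force on the tool from outside, world axes, zero at the start; "ft_torque": the same for the moment, N m; "finger_gap": finger opening in mm.
Only numpy, scipy, OpenCV 4.12 (cv2) and the standard library are available. Lean on these libraries where they do the work, as an engineer would, in place of code of your own. Each camera call takes 0.05 s, during which the arm holds its last target. There are 200 camera calls.

## Task

Take the low lidded pot, stand it on the plate in front of the sprung flap gate, and push it from behind through the flap, along the lane and past the spring catch until it presses on the end stop with about 10 N. The stop's place is not known exactly, so feel for it and do not ram it. Take the gripper out so that the flap swings shut behind the pot, and leave the other two pots standing where they are.

Things in the scene. Friction and masses are not known exactly. Their poses are not given: they have to be found in the camera images.
- low_pot_centre (a point): Centre (half-way up) of the pot to pass through: round, white, closed flat lid, 60 mm in diameter and only 50 mm tall, straight-sided, 0.2 to 0.35 kg. It starts upright on the table among two taller round pots; any grasp direction across its diameter will do.
- tall_pot_centre (a point): Centre (39 mm up) of the tall white pot, 60 mm in diameter and 78 mm tall; leave it alone.
- slim_pot_centre (a point): Centre (35 mm up) of the slim white pot, 40 mm in diameter and 70 mm tall; leave it alone.
- hatch: Fixed pass-through lane for pots, with a sprung flap gate. Origin on the table under the middle of the gate; x along the lane in the pushing direction, y across, z up. Floor: a plate 4 mm thick, 110 mm wide, x = -100 to +180 mm. Gate: two round posts, 16 mm diameter, at x = 0, 66 mm clear between them, 60 mm high. A pot pressed on the lane, flap or stop with over 25 N is damaged (fails).
- flap (a joint): Angle of the flap: 0 shut, up to 1.65 rad as it is pushed open towards hatch +x; it does not open the other way, so a deep pusher is lifted out upwards. White leaf with a steel edge strip, 61 mm wide, 44 mm tall (8 to 52 mm above the table), 4 mm thick, on an upright hinge at the +y post (hatch x = 0, y = +34 mm). A light spring (0.03 N m shut, 0.09 N m wide open) shuts it.
- catch (a joint): How far the spring catch is pressed in, m. Its rounded black nose reaches 6 mm into the lane from the -y wall, 28 mm above the table, on the same fixture as the stop, 22 mm before the centre of the pot at home. 0: fully out; 0.004 to 0.006 while the pot rides past it (1 to 2 N of spring); then it springs out behind the pot, back to near 0.
- apron (a point): Point on top of the lane's floor plate (4 mm above the table), 50 mm in front of the gate (hatch x = -50 mm), on the lane's middle line: stand the pot about here. The plate is bare there, with no walls in front of the gate.
- lane_mid (a point): Point on the floor of the lane (4 mm above the table) at hatch x = +55 mm, on its middle line. The lane behind the gate is open at the top up to the cover; walls 50 mm high above the table, y = -31 to +31 mm (wider, to +40, on the +y side up to x = 70 mm, where the open flap lies). Sliding friction, flap and catch together resist the pushing with less than about 8 N.
- cover_edge (a point): Middle of the near edge of the steel cover over the lane's far end (hatch x = 112 to 180 mm, underside 60 mm, top 64 mm above the table). It hides an end stop with a firm rubber pad, clamped at an unmeasured place and felt as a steep rise of force: the pot at home has its centre somewhere from hatch x = 97 to 127 mm. A pusher behind the pot stays in front of the cover.
- pad (a joint): How far the end stop's rubber pad is pressed in, m: 0 free, up to 0.006. The pot pressed home with 10 N pushes it in by about 0.002 (4.5 N per mm), and it springs back when the push ends. Hidden under the cover; readings are too rough to rely on, the force tells.
Not all that is in view belongs to the job. Leave any pink or turquoise look-alike of the part that bears low_pot_centre alone.

How it is judged (in metres and radians):
On the way, in this order (a step that is already met when the one before it is completed fails the run):
1. the pot, upright and low in the gate, pushes the flap open (value of joint flap above 0.5 rad and x of low_pot_centre in the frame of hatch between -0.03 and 0.045 m and y of low_pot_centre in the frame of hatch between -0.012 and 0.012 m and height (world z) of low_pot_centre below 0.045 m), for 0.05 s.
2. the pot in the lane presses the catch in as it rides past it (value of joint catch above 0.0025 m and x of low_pot_centre in the frame of hatch above 0.055 m and height (world z) of low_pot_centre below 0.045 m), for 0.02 s.
3. the pot, pushed home, presses on the end stop's pad (at least 4.5 N) (value of joint pad above 0.001 m and x of low_pot_centre in the frame of hatch above 0.09 m and height (world z) of low_pot_centre below 0.045 m), for 0.15 s.
At the end, for the whole second after the job is handed in: The low pot stands upright (within 0.1 rad) and at rest on the lane's floor beyond the catch (centre more than 90 mm past the gate, within 10 mm of the lane's middle line), the catch is out behind it (pressed in less than 1 mm) and the flap is shut (less than 0.08 rad) (x of low_pot_centre in the frame of hatch above 0.09 m and value of joint catch below 0.001 m and value of joint flap below 0.08 rad and y of low_pot_centre in the frame of hatch between -0.01 and 0.01 m and height (world z) of low_pot_centre below 0.033 m and angle between low_pot_centre's own z axis and vertical below 0.1 rad and linear speed of low_pot below 0.01 m/s); the robot touches nothing.
It fails at once if the pot is pressed against the lane, flap or end stop with more than 25 N (contact force between low_pot and hatch above 25 N).
It fails at once if another pot is moved more than 25 mm or tipped (distance of any of tall_pot_centre, slim_pot_centre from where it was at the start of the episode above 0.025 m or angle between any of tall_pot_centre, slim_pot_centre's own z axis and vertical above 0.5 rad).
It also fails if it takes over 72 s, if anything falls off the work surface, if the arm or the gripper's body presses on something with over 40 N, if the wrist force passes 120 N, or if a joint passes its speed limit or range.

## Working session

There is one attempt and no reset: what is moved stays moved. The work goes in short steps, Python scripts to look and compute and a tool call to move; the robot and the scene stay as the last step left them, time stands still between calls to the robot, and variables do not carry over. Pictures are saved under pics/ and viewed, about 8 in all and at most 12, crops included, and the job is handed in when it is done.

Besides the shell and the picture viewer there is one more tool, called after ">>>" by a JSON object that holds its "api" and its "payload", one argument or row to a line. play_rows: Moves the arm, as the interface text tells. Its arguments: {"type":"object","properties":{"series":{"type":"array","items":{"type":"array","items":{"type":"number"}}},"grip_force":{"type":"number"}},"required":["series"]}

```bash
ls; mkdir -p pics; python3 - <<'E'
from bench import r
import cv2
for n in("side","top"):
    c=r.camera(n); cv2.imwrite(f"pics/{n}0.png",c["frame"][:,:,::-1]); print(n,c["fx"],c["fy"],c["cx"],c["cy"],c["rvec"],c["tvec"])
print(r.get_obs(),r.pinch_z)
E
```

```text
pics
side 404.5256455171249 404.5256455171249 316.11566300126003 203.28140699791624 [ 2.04838334 -0.67176825  0.3958709 ] [-448.84874546  177.99452948  695.02234598]
top 433.38216422339985 433.38216422339985 314.4794057200186 198.00976937610295 [ 2.16765303 -2.14853731  0.07835907] [-47.43392867 507.09657232 944.95062727]
{'clock': 0.1, 'joint_positions': array([ 1.03898630e+00,  3.42668215e-01,  1.52488599e+00, -4.13977417e-05,
        1.27537808e+00, -1.45999409e-01]), 'dq': array([ 0.00017095, -0.00209015, -0.00167128,  0.00115037,  0.00234999,
       -0.00118553]), 'joint_torque': array([ 1.93437561e-03, -4.32002592e+01, -2.44695514e+01,  7.19484617e-02,
        5.27603785e-02, -8.29389865e-05]), 'tool_pos': array([197.3786526 , 486.11521077, 226.11896932]), 'eef_rot': array([-6.02181285e-01, -3.08292306e+00,  2.00501005e-03]), 'force': array([0.08210314, 0.53570894, 0.89786384]), 'ft_torque': array([ 0.0339373 , -0.0162553 , -0.03407184]), 'finger_gap': 91.81501406731208} 18.8
```

View pics/side0.png

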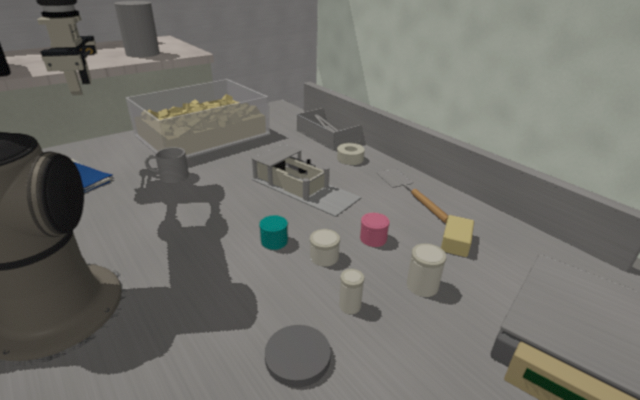

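View pics/top0.png

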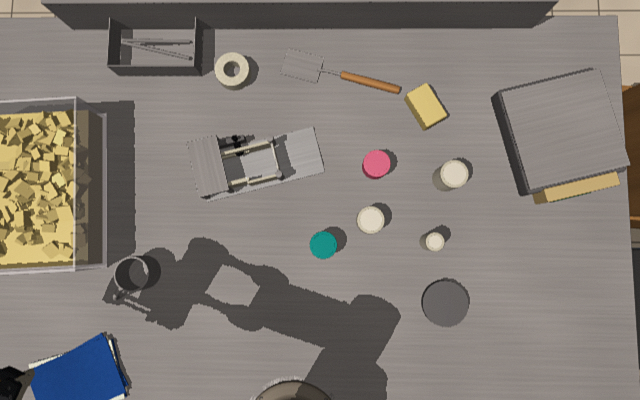

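Candidates for the low pot (top view): white (370,219), white (454,173, taller in the side view), white (434,241, slim), pink (376,164) and turquoise (323,244) look-alikes. In the side view, the white pot at (325,248) is short and wide, so I choose it. The lane is at (190–325,128–200), with the cover at its left end, so the lane's +x points to image left. One close crop will check this.

```bash
cat > h.py <<'E'
from bench import r
import cv2, numpy as np
def proj(c,P):
    K=np.array([[c["fx"],0,c["cx"]],[0,c["fy"],c["cy"]],[0,0,1.]])
    return cv2.projectPoints(np.float64(P).reshape(-1,1,3),np.float64(c["rvec"]),np.float64(c["tvec"]),K,None)[0][:,0]
def ray(c,uv,z):
    R=cv2.Rodrigues(np.float64(c["rvec"]))[0]; t=np.float64(c["tvec"]); o=-R.T@t
    d=R.T@np.array([(uv[0]-c["cx"])/c["fx"],(uv[1]-c["cy"])/c["fy"],1]); return o+d*(z-o[2])/d[2]
E
python3 - <<'E'
from h import *
c=r.camera("top");f=c["frame"][:,:,::-1]
cv2.imwrite("pics/crop1.png",cv2.resize(f[115:265,180:400],None,fx=3.6,fy=3.6,interpolation=cv2.INTER_CUBIC))
for n,uv,z in [("low",(370.5,219),50),("tall",(454,173),78),("slim",(434,241.5),70),("pl",(315,128),4),("pl",(324,170),4),("cov",(188,139),64),("cov",(204,199),64)]: print(n,ray(c,uv,z).round(1))
s=r.camera("side");print("side low lid",ray(s,(325,239),50).round(1))
E
```

```text
low [ 460.3 -165.1   50. ]
tall [ 557.4 -338.    78. ]
slim [ 413.3 -295.6   70. ]
pl [672.9 -41.9   4. ]
pl [574.4 -63.6   4. ]
cov [631.4 234.6  64. ]
cov [499.6 194.6  64. ]
side low lid [ 454.8 -169.3   50. ]
```

View pics/crop1.png

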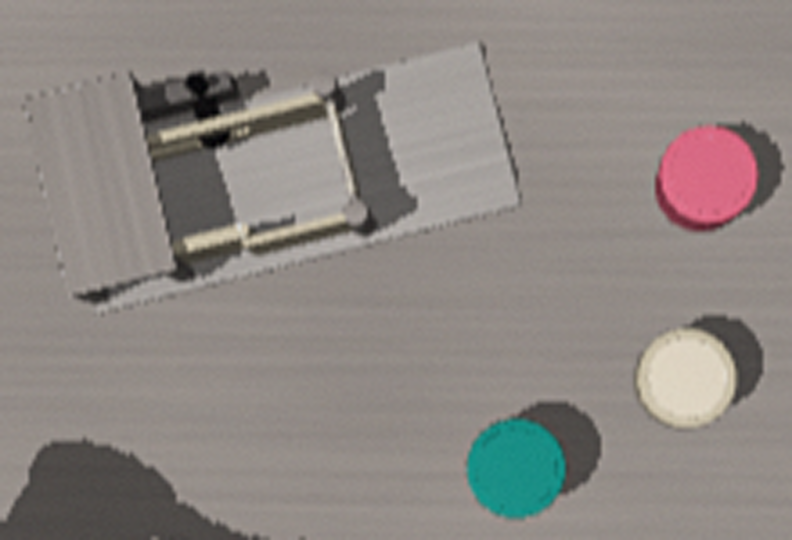

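The crop confirms it: the white pot's lid is at crop (686,378) and is low, with a short shadow. The plate's front corners are at (481,42) and (520,205), the posts at (333,97) and (357,213), and the catch is on the upper (-y) side. Next I'll fit the hatch pose.

```bash
python3 - <<'E'
from h import *
from scipy.optimize import least_squares
c=r.camera("top"); s=r.camera("side")
cr=lambda u,v:(180+(u+.5)/3.6-.5,115+(v+.5)/3.6-.5)
H=np.array([[-100,-55,4],[-100,55,4],[180,55,4],[0,41,60],[0,-41,60.]])
uv=np.array([cr(481,42),cr(520,205),cr(100,313),cr(357,213),cr(333,96)])
def W(p,H):
    C,S=np.cos(p[2]),np.sin(p[2]); return np.c_[p[0]+C*H[:,0]-S*H[:,1],p[1]+S*H[:,0]+C*H[:,1],H[:,2]]
q=least_squares(lambda p:(proj(c,W(p,H))-uv).ravel(),[610,50,1.8],x_scale=[10,10,.1])
print(q.x,q.fun.reshape(-1,2).round(1))
print("apron",W(q.x,np.array([[-50,0,4.]])))
print("cover near corners crop pred", ((proj(c,W(q.x,np.array([[112,-55,64],[112,55,64],[180,-55,64.]])))-[180,115])*3.6).round())
print("side plate pred",proj(s,W(q.x,H)).round())
# pot circle from white mask
f=c["frame"].astype(int);m=((f.min(2)>165)&((f.max(2)-f.min(2))<60)).astype(np.uint8)
m[:,:355]=0;m[:,388:]=0;m[:203]=0;m[236:]=0
M=cv2.moments(m,True);px=(M["m10"]/M["m00"],M["m01"]/M["m00"]);print(px,M["m00"],ray(c,px,50))
print("pred side lid",proj(s,[ray(c,px,50)]))
o=r.get_obs();print(cv2.Rodrigues(o["eef_rot"])[0].round(3))
E
```

```text
[595.74013382  43.82342314   1.82757635] [[ 0.5  1.1]
 [ 1.3  1.2]
 [-0.2  1.1]
 [ 0.3  0.1]
 [-1.8 -3.3]]
apron [[608.4385073  -4.5372149   4.       ]]
cover near corners crop pred [[140. 105.]
 [181. 279.]
 [ 31. 132.]]
side plate pred [[362. 197.]
 [336. 216.]
 [251. 179.]
 [307. 179.]
 [327. 167.]]
(370.2370517928287, 219.81673306772907) 502.0 [ 458.5534637  -164.56935661   50.        ]
pred side lid [[325.04116134 237.13444672]]
[[-0.927  0.376 -0.   ]
 [ 0.376  0.927 -0.   ]
 [ 0.    -0.    -1.   ]]
```

```bash
cat >> h.py <<'E'
def W(p,H):
    H=np.float64(H).reshape(-1,3);C,S=np.cos(p[2]),np.sin(p[2]); return np.c_[p[0]+C*H[:,0]-S*H[:,1],p[1]+S*H[:,0]+C*H[:,1],H[:,2]]
E
python3 - <<'E'
from h import *
from scipy.optimize import least_squares
c=r.camera("top")
cr=lambda u,v:(180+(u+.5)/3.6-.5,115+(v+.5)/3.6-.5)
H=np.array([[-100,-55,4],[-100,55,4],[180,55,4],[0,41,60]])
uv=np.array([cr(481,42),cr(520,205),cr(100,313),cr(357,213)])
q=least_squares(lambda p:(proj(c,W(p,H))-uv).ravel(),[610,50,1.8],x_scale=[10,10,.1])
print(q.x,q.fun.reshape(-1,2).round(1))
k=5;im=cv2.resize(c["frame"][115:215,180:335,::-1],None,fx=k,fy=k,interpolation=cv2.INTER_CUBIC)
d=lambda P,col,cl=True:cv2.polylines(im,[np.int32(((proj(c,W(q.x,P))-[180,115]+.5)*k).round())],cl,col,1)
d([[-100,-55,4],[-100,55,4],[180,55,4],[180,-55,4]],(0,255,0))
t=np.linspace(0,6.28,24)
for y in(41,-41): d(np.c_[8*np.cos(t),y+8*np.sin(t),0*t+60],(0,0,255))
d([[0,34,52],[0,-27,52]],(255,0,0),False)
d([[8,-31,50],[112,-31,50]],(0,255,255),False);d([[70,31,50],[112,31,50]],(0,255,255),False);d([[8,40,50],[70,40,50]],(0,255,255),False)
d([[112,-41,64],[112,41,64]],(255,0,255),False)
cv2.imwrite("pics/ov1.png",im)
E
```

```text
[597.67622813  44.97424576   1.82951338] [[-0.1  0.2]
 [ 0.8  0.3]
 [-0.6  0.4]
 [-0.1 -0.8]]
```

View pics/ov1.png

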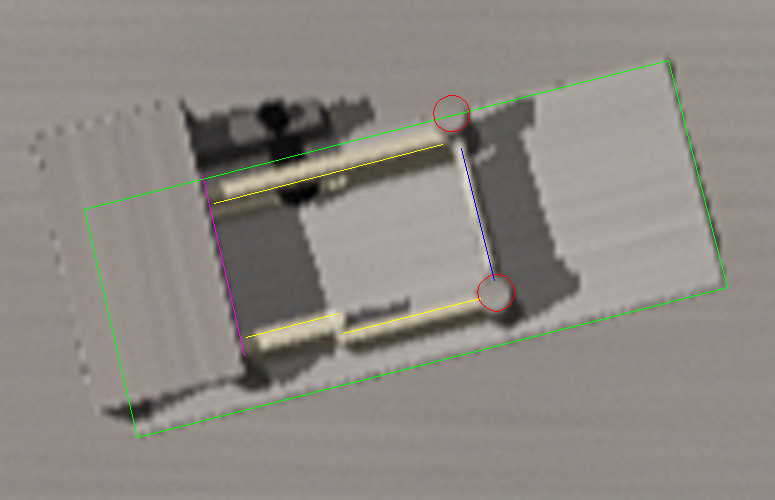

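The overlay fits. The plate outline, posts, flap line and wall edges all match to about 1–2 mm. The hatch is at (597.7, 45.0) with yaw 1.8295, and the low pot is at about (459.5, -165). I'll move above the pot with tool x along the lane.

>>> {"api": "play_rows", "payload": {
  "series": [
    [-37, -16, 5, 0, 0, 0.1, 1],
    [-74, -32, 9, 0, 0, 0.2, 1],
    [-111, -48, 14, 0, 0, 0.3, 1],
    [-148, -64, 18, 0, 0, 0.4, 1],
    [-185, -80, 23, 0, 0, 0.5, 1],
    [-222, -96, 28, 0, 0, 0.6, 1],
    [-259, -112, 32, 0, 0, 0.7, 1],
    [-296, -128, 37, 0, 0, 0.8, 1],
    [-333, -144, 42, 0, 0, 0.88, 1],
    [-370, -159, 46, 0, 0, 0.926, 1]
  ]
}}

```text
clock: 1.18
tool_pos: [481.5, 198.1, 180.5]
eef_rot: [-1.921, -2.485, -0.0]
force: [1.0, 2.2, 0.2]
finger_gap: 91.9
```

>>> {"api": "play_rows", "payload": {
  "series": [
    [-35, -12, 0, 0, 0, 0, 1],
    [-70, -24, 5, 0, 0, 0, 1],
    [-105, -36, 15, 0, 0, 0, 1],
    [-140, -48, 25, 0, 0, 0, 1],
    [-175, -60, 35, 0, 0, 0, 1],
    [-210, -72, 45, 0, 0, 0, 1],
    [-245, -84, 52, 0, 0, 0, 1],
    [-280, -94, 60, 0, 0, 0, 1],
    [-315, -104, 66, 0, 0, 0, 1],
    [-345, -114, 70, 0, 0, 0, 1]
  ]
}}

```text
clock: 2.02
tool_pos: [458.3, -165.1, 110.2]
eef_rot: [1.917, 2.489, -0.0]
force: [1.3, 0.4, -0.4]
finger_gap: 91.6
```

```bash
python3 - <<'E'
from h import *
c=r.camera("side");o=r.get_obs();print(o["tool_pos"])
p=proj(c,[o["tool_pos"],[459.5,-165,50],[459.5,-165,0]]);print(p)
u,v=285,160;im=cv2.resize(c["frame"][110:290,230:430,::-1],None,fx=3,fy=3,interpolation=cv2.INTER_CUBIC)
t=np.linspace(0,6.28,40)
q=proj(c,np.c_[459.5+30*np.cos(t),-165+30*np.sin(t),0*t+50])
cv2.polylines(im,[np.int32((q-[230,110]+.5)*3)],True,(0,0,255),1)
cv2.circle(im,tuple(np.int32((p[0]-[230,110]+.5)*3)),3,(0,255,0),1)
cv2.imwrite("pics/s1.png",im)
E
```

```text
[ 458.50386579 -169.72089309  109.86733939]
[[327.64650275 212.86739891]
 [325.55575778 237.07340618]
 [324.81420477 256.85860753]]
```

View pics/s1.png

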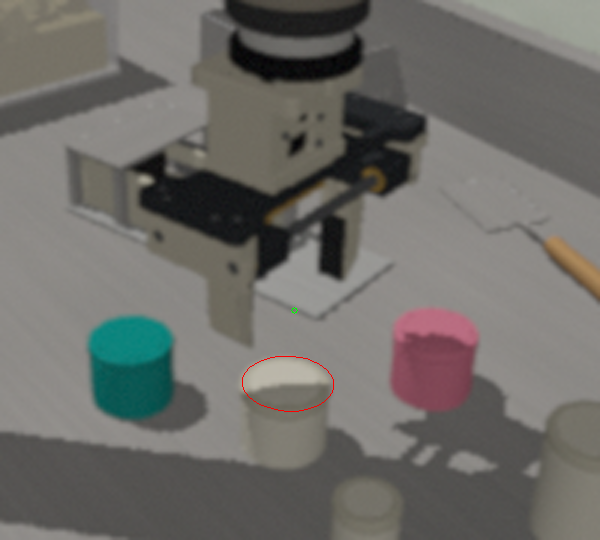

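The view shows the low pot's lid at crop (286,385), matching the projected ring to about 1–2 mm. The gripper is still settling above it. I'll hold briefly, then descend.

>>> {"api": "play_rows", "payload": {
  "series": [
    [0, 0, 0, 0, 0, 0, 1],
    [0, 0, 0, 0, 0, 0, 1],
    [0, 0, 0, 0, 0, 0, 1]
  ]
}}

```text
clock: 2.32
tool_pos: [458.6, -161.9, 110.8]
eef_rot: [-1.915, -2.49, -0.0]
force: [-0.1, -0.1, 0.0]
finger_gap: 91.9
```

>>> {"api": "play_rows", "payload": {
  "series": [
    [-2.5, 0, 15, 0, 0, 0, 1],
    [-2.5, 0, 35, 0, 0, 0, 1],
    [-2.5, 0, 55, 0, 0, 0, 1],
    [-2.5, 0, 72, 0, 0, 0, 1],
    [-2.5, 0, 86, 0, 0, 0, 1],
    [-2.5, 0, 96, 0, 0, 0, 1],
    [-2.5, 0, 102, 0, 0, 0, 1],
    [-2.5, 0, 102, 0, 0, 0, 1],
    [-2.5, 0, 102, 0, 0, 0, 1]
  ]
}}

```text
clock: 3.07
tool_pos: [459.6, -164.8, 9.0]
eef_rot: [1.915, 2.49, 0.0]
force: [0.3, -0.8, 0.5]
finger_gap: 91.2
```

>>> {"api": "play_rows", "payload": {
  "series": [
    [0, 0, 0, 0, 0, 0, 0.5],
    [0, 0, 0, 0, 0, 0, 0.5],
    [0, 0, 0, 0, 0, 0, 0.5],
    [0, 0, 0, 0, 0, 0, 0.5],
    [0, 0, 0, 0, 0, 0, 0.5],
    [0, 0, 0, 0, 0, 0, 0.5],
    [0, 0, 0, 0, 0, 0, 0.5],
    [0, 0, 0, 0, 0, 0, 0.5]
  ],
  "grip_force": 15
}}

```text
clock: 3.73
tool_pos: [459.5, -165.3, 8.9]
eef_rot: [1.916, 2.489, 0.0]
force: [-0.1, -0.5, 2.9]
finger_gap: 59.6
```

Gripped at 59.6 mm. Lifting and carrying the pot to the apron at (610.5, -3.3).

>>> {"api": "play_rows", "payload": {
  "series": [
    [0, 0, -15, 0, 0, 0, 0.5],
    [0, 0, -40, 0, 0, 0, 0.5],
    [0, 0, -65, 0, 0, 0, 0.5],
    [10, 16, -80, 0, 0, 0, 0.5],
    [28, 45, -80, 0, 0, 0, 0.5],
    [47, 74, -80, 0, 0, 0, 0.5],
    [66, 104, -80, 0, 0, 0, 0.5],
    [85, 134, -80, 0, 0, 0, 0.5],
    [103, 163, -80, 0, 0, 0, 0.5],
    [113, 180, -80, 0, 0, 0, 0.5]
  ]
}}

```text
clock: 4.57
tool_pos: [605.7, -6.9, 87.9]
eef_rot: [-1.913, -2.491, -0.001]
force: [-0.2, -0.4, -2.1]
finger_gap: 59.6
```

>>> {"api": "play_rows", "payload": {
  "series": [
    [5, 8, 0, 0, 0, 0, 0.5],
    [5, 8, 0, 0, 0, 0, 0.5],
    [5, 8, 0, 0, 0, 0, 0.5],
    [5, 8, 0, 0, 0, 0, 0.5]
  ]
}}

```text
clock: 4.9
tool_pos: [609.6, -4.1, 88.2]
eef_rot: [-1.916, -2.488, 0.002]
force: [-0.1, 0.6, -3.3]
finger_gap: 59.9
```

```bash
python3 - <<'E'
from h import *
c=r.camera("top");s=r.camera("side");o=r.get_obs();print(o["clock"],o["tool_pos"],o["eef_rot"],o["force"],o["finger_gap"])
f=np.hstack([cv2.resize(c["frame"][105:215,200:330,::-1],None,fx=3,fy=3,interpolation=2),cv2.resize(s["frame"][110:220,240:370,::-1],None,fx=3,fy=3,interpolation=2)])
cv2.imwrite("pics/p2.png",f)
E
```

```text
5.0 [609.97194804  -4.2372592   88.66044877] [-1.91752855e+00 -2.48769388e+00  9.09320177e-04] [ 0.37934417 -0.07561991 -2.58321799] 59.393548905359765
```

View pics/p2.png

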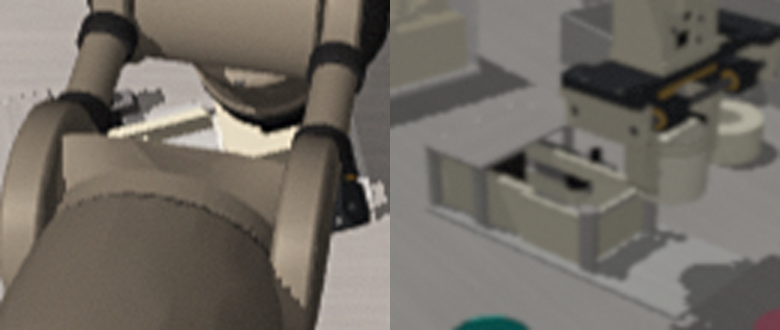

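The side view shows the pot hanging upright in front of the gate, and the TCP is at hatch (-50.7, +0.7). Lowering it onto the plate.

>>> {"api": "play_rows", "payload": {
  "series": [
    [0, 0, 20, 0, 0, 0, 0.5],
    [0, 0, 40, 0, 0, 0, 0.5],
    [0, 0, 56, 0, 0, 0, 0.5],
    [0, 0, 66, 0, 0, 0, 0.5],
    [0, 0, 71, 0, 0, 0, 0.5],
    [0, 0, 74, 0, 0, 0, 0.5],
    [0, 0, 75, 0, 0, 0, 0.5],
    [0, 0, 75, 0, 0, 0, 0.5]
  ]
}}

```text
clock: 5.67
tool_pos: [611.3, -3.2, 14.4]
eef_rot: [1.916, 2.489, 0.001]
force: [-0.2, 0.4, -2.3]
finger_gap: 59.8
```

```bash
python3 - <<'E'
from h import *
o=r.get_obs();print(o["clock"],o["tool_pos"],o["eef_rot"],o["force"],o["finger_gap"])
E
```

```text
5.6667 [611.26847635  -3.19172908  14.35877145] [1.91566656e+00 2.48874054e+00 1.02983190e-03] [-0.19667694  0.44298282 -2.27973396] 59.83405232013483
```

>>> {"api": "play_rows", "payload": {
  "series": [
    [0, 0, 0.5, 0, 0, 0, 0.5],
    [0, 0, 0.5, 0, 0, 0, 0.5],
    [0, 0, 1, 0, 0, 0, 0.5],
    [0, 0, 1, 0, 0, 0, 0.5],
    [0, 0, 1, 0, 0, 0, 0.5]
  ]
}}

```text
clock: 6.08
tool_pos: [611.0, -2.9, 13.0]
eef_rot: [1.916, 2.49, 0.0]
force: [-0.9, 1.4, -1.7]
finger_gap: 59.9
```

>>> {"api": "play_rows", "payload": {
  "series": [
    [0, 0, 0.5, 0, 0, 0, 0.5],
    [0, 0, 0.5, 0, 0, 0, 0.5],
    [0, 0, 0.5, 0, 0, 0, 0.5]
  ]
}}

```text
clock: 6.33
tool_pos: [611.0, -3.0, 13.0]
eef_rot: [1.916, 2.489, 0.001]
force: [-3.2, 1.2, 5.7]
finger_gap: 59.8
```

On the plate. Releasing, then going up, back behind the pot and nearly closing the fingers as a V-pusher.

>>> {"api": "play_rows", "payload": {
  "series": [
    [0, 0, -0.5, 0, 0, 0, 0.75],
    [0, 0, -0.5, 0, 0, 0, 0.85],
    [0, 0, -0.5, 0, 0, 0, 0.85],
    [0, 0, -0.5, 0, 0, 0, 0.85],
    [0, 0, -15, 0, 0, 0, 0.85],
    [0, 0, -35, 0, 0, 0, 0.85],
    [0, 0, -55, 0, 0, 0, 0.85],
    [0, 0, -65, 0, 0, 0, 0.85],
    [0, 0, -65, 0, 0, 0, 0.85]
  ]
}}

```text
clock: 7.08
tool_pos: [612.4, -3.2, 79.6]
eef_rot: [1.913, 2.486, 0.004]
force: [-0.3, 0.9, 0.3]
finger_gap: 78.4
```

>>> {"api": "play_rows", "payload": {
  "series": [
    [-15, 0, 0, 0, 0, 0, 0.85],
    [-35, 0, 0, 0, 0, 0, 0.5],
    [-50, 0, 0, 0, 0, 0, 0.16],
    [-58, 0, 0, 0, 0, 0, 0.16],
    [-58, 0, 0, 0, 0, 0, 0.16],
    [-58, 0, 0, 0, 0, 0, 0.16],
    [-58, 0, 0, 0, 0, 0, 0.16]
  ]
}}

```text
clock: 7.67
tool_pos: [625.3, -58.6, 76.7]
eef_rot: [-1.915, -2.489, 0.0]
force: [-0.6, 0.3, 1.0]
finger_gap: 42.8
```

```bash
python3 - <<'E'
from h import *
s=r.camera("side");c=r.camera("top");o=r.get_obs();print(o["clock"],o["tool_pos"],o["eef_rot"],o["force"],o["finger_gap"])
p=[597.7,45,1.8295]
im=cv2.resize(s["frame"][120:250,240:440,::-1],None,fx=4,fy=4,interpolation=2)
t=np.linspace(0,6.28,40)
q=proj(s,W(p,np.c_[-50+30*np.cos(t),30*np.sin(t),0*t+54]))
cv2.polylines(im,[np.int32((q-[240,120]+.5)*4)],True,(0,0,255),1)
cv2.imwrite("pics/p3.png",im)
E
```

```text
7.7667 [625.45502386 -58.29224867  77.05782246] [-1.91466886e+00 -2.49000630e+00 -3.17058270e-05] [ 0.21691421 -0.81223348  0.12863262] 34.369642950982204
```

View pics/p3.png

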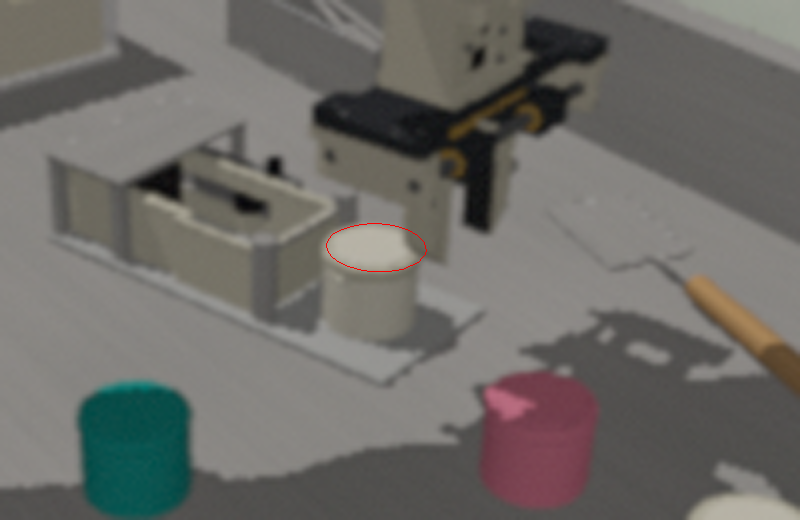

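The pot stands upright on the apron: lid at crop (371,248), about 2 mm from the predicted ring. Its TCP-derived position is hatch (-50, -0.6). Lowering behind it.

>>> {"api": "play_rows", "payload": {
  "series": [
    [0, 0, 5, 0, 0, 0, 0.16],
    [0, 0, 20, 0, 0, 0, 0.16],
    [0, 0, 38, 0, 0, 0, 0.16],
    [0, 0, 52, 0, 0, 0, 0.16],
    [0, 0, 60, 0, 0, 0, 0.16],
    [0, 0, 63, 0, 0, 0, 0.16],
    [0, 0, 63, 0, 0, 0, 0.16],
    [0, 0, 63, 0, 0, 0, 0.16],
    [0, 0, 63, 0, 0, 0, 0.16],
    [0, 0, 63, 0, 0, 0, 0.16]
  ]
}}

```text
clock: 8.6
tool_pos: [626.3, -59.1, 15.2]
eef_rot: [1.915, 2.489, 0.001]
force: [0.7, -0.7, 1.0]
finger_gap: 14.7
```

```bash
cat > st.py <<'E'
from h import *
o=r.get_obs();p=[597.7,45,1.8295];d=o["tool_pos"][:2]-p[:2];C,S=np.cos(p[2]),np.sin(p[2]);f=o["force"]
print(o["clock"],"hatch",C*d[0]+S*d[1],-S*d[0]+C*d[1],"z",o["tool_pos"][2],"F hatch",C*f[0]+S*f[1],-S*f[0]+C*f[1],f[2],"gap",o["finger_gap"])
E
python3 st.py
```

```text
8.6 hatch -107.99349406574 -1.0018149804232124 z 15.178506632310011 F hatch -0.827402013040298 -0.5250328996869278 0.9788909711602862 gap 14.666892203338238
```

>>> {"api": "play_rows", "payload": {
  "series": [
    [4, 0, 0, 0, 0, 0, 0.16],
    [8, 0, 0, 0, 0, 0, 0.16],
    [12, 0, 0, 0, 0, 0, 0.16],
    [16, 0, 0, 0, 0, 0, 0.16],
    [20, 0, 0, 0, 0, 0, 0.16],
    [23, 0, 0, 0, 0, 0, 0.16],
    [26, 0, 0, 0, 0, 0, 0.16],
    [29, 0, 0, 0, 0, 0, 0.16],
    [32, 0, 0, 0, 0, 0, 0.16],
    [35, 0, 0, 0, 0, 0, 0.16]
  ]
}}

```text
clock: 9.43
tool_pos: [616.8, -25.1, 14.3]
eef_rot: [1.916, 2.489, 0.0]
force: [0.8, -1.3, 0.2]
finger_gap: 14.7
```

```bash
python3 st.py
```

```text
9.4333 hatch -72.68175026955329 -0.5174750885594825 z 14.310282562672919 F hatch -1.4585137873629443 -0.4456503420407118 0.1595427248706499 gap 14.657417012455175
```

>>> {"api": "play_rows", "payload": {
  "series": [
    [2, 0, 0, 0, 0, 0, 0.16],
    [4, 0, 0, 0, 0, 0, 0.16],
    [6, 0, 0, 0, 0, 0, 0.16],
    [8, 0, 0, 0, 0, 0, 0.16],
    [10, 0, 0, 0, 0, 0, 0.16],
    [12, 0, 0, 0, 0, 0, 0.16]
  ]
}}

```text
clock: 9.93
tool_pos: [613.8, -13.7, 14.3]
eef_rot: [1.916, 2.489, 0.0]
force: [1.3, -4.5, 0.5]
finger_gap: 14.6
```

```bash
python3 st.py
```

```text
9.9333 hatch -60.88866312356319 -0.5007103633384542 z 14.298622923963459 F hatch -4.727216855400138 -0.07995117613094305 0.5281229282258373 gap 14.636497154808305
```

>>> {"api": "play_rows", "payload": {
  "series": [
    [2, 0, 0, 0, 0, 0, 0.16],
    [4, 0, 0, 0, 0, 0, 0.16],
    [6, 0, 0, 0, 0, 0, 0.16],
    [8, 0, 0, 0, 0, 0, 0.16]
  ]
}}

```text
clock: 10.27
tool_pos: [611.9, -6.0, 14.3]
eef_rot: [1.916, 2.489, 0.0]
force: [2.0, -5.0, -0.1]
finger_gap: 14.7
```

```bash
python3 st.py
```

```text
10.2667 hatch -52.908053446353335 -0.6859927895161562 z 14.318222551498668 F hatch -5.373768990903965 -0.6173759655967388 -0.10896739943041486 gap 14.736090257384925
```

>>> {"api": "play_rows", "payload": {
  "series": [
    [2, 0, 0, 0, 0, 0, 0.16],
    [4, 0, 0, 0, 0, 0, 0.16],
    [6, 0, 0, 0, 0, 0, 0.16],
    [8, 0, 0, 0, 0, 0, 0.16]
  ]
}}

```text
clock: 10.6
tool_pos: [610.6, 1.7, 14.4]
eef_rot: [1.915, 2.488, 0.002]
force: [4.4, -4.5, -0.4]
finger_gap: 14.6
```

```bash
python3 st.py
```

```text
10.6 hatch -45.10297315914638 -1.363344434863107 z 14.446704302281326 F hatch -5.506886983815626 -3.089400110243423 -0.3568957629777658 gap 14.550861731076
```

>>> {"api": "play_rows", "payload": {
  "series": [
    [1.5, 0, 0, 0, 0, 0, 0.16],
    [3, 0, 0, 0, 0, 0, 0.16],
    [4.5, 0, 0, 0, 0, 0, 0.16],
    [6, 0, 0, 0, 0, 0, 0.16]
  ]
}}

```text
clock: 10.93
tool_pos: [609.4, 7.7, 14.6]
eef_rot: [1.915, 2.487, 0.003]
force: [5.3, -3.4, -0.7]
finger_gap: 14.6
```

```bash
python3 - <<'E'
from h import *
exec(open("st.py").read())
s=r.camera("side");cv2.imwrite("pics/p4.png",cv2.resize(s["frame"][120:230,240:400,::-1],None,fx=5,fy=5,interpolation=2))
E
```

```text
10.9333 hatch -39.0758891568983 -1.7592933480219983 z 14.580852254924208 F hatch -4.672424032995986 -4.222170362017831 -0.7385439036243812 gap 14.629399152461856
```

View pics/p4.png

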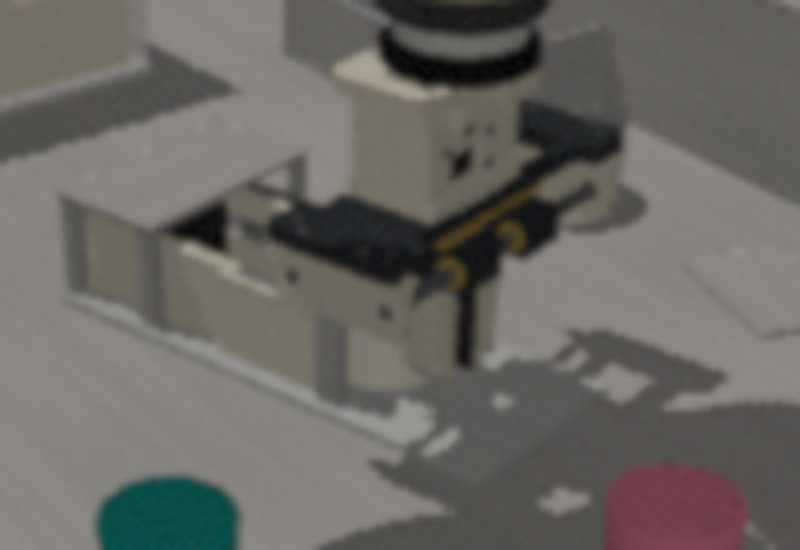

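The pot is in the gate, upright. The side load on the pusher is about 4 N toward -y, so I'll ease the pusher 1.5 mm to -y (tool +y) and continue.

>>> {"api": "play_rows", "payload": {
  "series": [
    [0.5, 1, 0, 0, 0, 0, 0.16],
    [2, 1.5, 0, 0, 0, 0, 0.16],
    [3.5, 1.5, 0, 0, 0, 0, 0.16],
    [5, 1.5, 0, 0, 0, 0, 0.16],
    [6.5, 1.5, 0, 0, 0, 0, 0.16]
  ]
}}

```text
clock: 11.4
tool_pos: [608.6, 14.1, 14.4]
eef_rot: [1.915, 2.488, 0.001]
force: [4.1, -4.6, -0.4]
finger_gap: 15.0
```

```bash
python3 st.py
```

```text
11.4 hatch -32.70790780438781 -2.620757801268584 z 14.428473223923973 F hatch -5.487314588635904 -2.77726663744607 -0.41077215697168284 gap 14.95080005362169
```

>>> {"api": "play_rows", "payload": {
  "series": [
    [1.5, 0, 0, 0, 0, 0, 0.16],
    [3, 0, 0, 0, 0, 0, 0.16],
    [4.5, 0, 0, 0, 0, 0, 0.16],
    [6, 0, 0, 0, 0, 0, 0.16],
    [7.5, 0, 0, 0, 0, 0, 0.16]
  ]
}}

```text
clock: 11.82
tool_pos: [606.5, 21.6, 14.4]
eef_rot: [1.915, 2.488, 0.001]
force: [3.6, -3.6, -0.1]
finger_gap: 14.9
```

```bash
python3 st.py
```

```text
11.8167 hatch -24.9242312484946 -2.5433290233540884 z 14.401865477381502 F hatch -4.374288914372499 -2.527275489059806 -0.08894287714134896 gap 14.866538513381727
```

>>> {"api": "play_rows", "payload": {
  "series": [
    [2, 0, 0, 0, 0, 0, 0.16],
    [4, 0, 0, 0, 0, 0, 0.16],
    [6, 0, 0, 0, 0, 0, 0.16],
    [8, 0, 0, 0, 0, 0, 0.16],
    [10, 0, 0, 0, 0, 0, 0.16],
    [12, 0, 0, 0, 0, 0, 0.16]
  ]
}}

```text
clock: 12.32
tool_pos: [602.9, 33.5, 14.3]
eef_rot: [1.916, 2.49, 0.001]
force: [2.8, -2.4, 0.7]
finger_gap: 14.9
```

```bash
python3 st.py
```

```text
12.3167 hatch -12.43987362622498 -2.0735308851305736 z 14.295402623121099 F hatch -3.0024893369409944 -2.0560745495809956 0.6730327856796863 gap 14.930605328835332
```

>>> {"api": "play_rows", "payload": {
  "series": [
    [2, 0, 0, 0, 0, 0, 0.16],
    [4, 0, 0, 0, 0, 0, 0.16],
    [6, 0, 0, 0, 0, 0, 0.16],
    [8, 0, 0, 0, 0, 0, 0.16],
    [10, 0, 0, 0, 0, 0, 0.16],
    [12, 0, 0, 0, 0, 0, 0.16]
  ]
}}

```text
clock: 12.82
tool_pos: [599.6, 45.0, 14.2]
eef_rot: [-1.916, -2.49, -0.0]
force: [2.4, -2.6, 1.5]
finger_gap: 14.7
```

```bash
python3 st.py
```

```text
12.8167 hatch -0.5354594812307417 -1.8656396271255176 z 14.248708705062233 F hatch -3.089826574151246 -1.7050353271888847 1.5032177376932951 gap 14.702640278589886
```

>>> {"api": "play_rows", "payload": {
  "series": [
    [2, 0, 0, 0, 0, 0, 0.16],
    [4, 0, 0, 0, 0, 0, 0.16],
    [6, 0, 0, 0, 0, 0, 0.16],
    [8, 0, 0, 0, 0, 0, 0.16],
    [10, 0, 0, 0, 0, 0, 0.16],
    [12, 0, 0, 0, 0, 0, 0.16]
  ]
}}

```text
clock: 13.32
tool_pos: [596.6, 56.6, 14.3]
eef_rot: [1.916, 2.49, 0.0]
force: [2.1, -2.5, 1.4]
finger_gap: 14.6
```

```bash
python3 st.py
```

```text
13.3167 hatch 11.451522376240021 -1.9140170234177631 z 14.279795614611006 F hatch -2.9485071200057105 -1.3742648619559676 1.3988231567899527 gap 14.556147269895844
```

>>> {"api": "play_rows", "payload": {
  "series": [
    [2, 0, 0, 0, 0, 0, 0.16],
    [4, 0, 0, 0, 0, 0, 0.16],
    [6, 0, 0, 0, 0, 0, 0.16],
    [8, 0, 0, 0, 0, 0, 0.16],
    [10, 0, 0, 0, 0, 0, 0.16],
    [12, 0, 0, 0, 0, 0, 0.16]
  ]
}}

```text
clock: 13.82
tool_pos: [593.5, 68.0, 14.2]
eef_rot: [-1.916, -2.49, 0.0]
force: [2.5, -4.3, 2.4]
finger_gap: 14.9
```

```bash
python3 st.py
```

```text
13.8167 hatch 23.276596500817607 -1.772284734245166 z 14.223742365487485 F hatch -4.831648580375421 -1.3158536578605258 2.4254012821679334 gap 14.92131323324242
```

>>> {"api": "play_rows", "payload": {
  "series": [
    [2, 0, 0, 0, 0, 0, 0.16],
    [4, 0, 0, 0, 0, 0, 0.16],
    [6, 0, 0, 0, 0, 0, 0.16],
    [8, 0, 0, 0, 0, 0, 0.16],
    [10, 0, 0, 0, 0, 0, 0.16],
    [12, 0, 0, 0, 0, 0, 0.16]
  ]
}}

```text
clock: 14.32
tool_pos: [590.3, 79.8, 14.2]
eef_rot: [-1.916, -2.489, 0.0]
force: [1.2, -2.8, 2.2]
finger_gap: 14.7
```

```bash
python3 st.py
```

```text
14.3167 hatch 35.550705385350795 -1.7498285202817678 z 14.174137955389357 F hatch -2.9713129854996234 -0.40494929023186343 2.181985490589218 gap 14.66256541465072
```

>>> {"api": "play_rows", "payload": {
  "series": [
    [1.5, 0, 0, 0, 0, 0, 0.16],
    [3, 0, 0, 0, 0, 0, 0.16],
    [4.5, 0, 0, 0, 0, 0, 0.16],
    [6, 0, 0, 0, 0, 0, 0.16],
    [7.5, 0, 0, 0, 0, 0, 0.16],
    [9, 0, 0, 0, 0, 0, 0.16],
    [10.5, 0, 0, 0, 0, 0, 0.16],
    [12, 0, 0, 0, 0, 0, 0.16]
  ]
}}

```text
clock: 14.98
tool_pos: [587.4, 91.3, 14.2]
eef_rot: [-1.916, -2.49, 0.0]
force: [1.0, -3.8, 2.8]
finger_gap: 14.5
```

```bash
python3 st.py
```

```text
14.9833 hatch 47.364109880832864 -1.8400825078115766 z 14.174705847824713 F hatch -3.9279315877214214 -0.01090319247145144 2.808468301336867 gap 14.450573606073402
```

>>> {"api": "play_rows", "payload": {
  "series": [
    [1, 0, 0, 0, 0, 0, 0.16],
    [2, 0, 0, 0, 0, 0, 0.16],
    [3, 0, 0, 0, 0, 0, 0.16],
    [4, 0, 0, 0, 0, 0, 0.16],
    [5, 0, 0, 0, 0, 0, 0.16],
    [6, 0, 0, 0, 0, 0, 0.16]
  ]
}}

```text
clock: 15.48
tool_pos: [585.8, 97.1, 14.2]
eef_rot: [-1.916, -2.49, -0.0]
force: [1.8, -2.7, 1.6]
finger_gap: 14.3
```

```bash
python3 st.py
```

```text
15.4833 hatch 53.39739933179298 -1.8409863599312128 z 14.18451108557646 F hatch -3.1233250110861683 -1.0644511227371518 1.6410908278640313 gap 14.300940732669735
```

>>> {"api": "play_rows", "payload": {
  "series": [
    [1, 0, 0, 0, 0, 0, 0.16],
    [2, 0, 0, 0, 0, 0, 0.16],
    [3, 0, 0, 0, 0, 0, 0.16]
  ]
}}

```text
clock: 15.73
tool_pos: [585.1, 100.0, 14.2]
eef_rot: [-1.916, -2.49, -0.0]
force: [1.6, -3.5, 0.5]
finger_gap: 14.4
```

```bash
python3 st.py
```

```text
15.7333 hatch 56.43353372262119 -1.887829737501777 z 14.20098267104369 F hatch -3.7349706230029445 -0.626270593943233 0.5202606883271614 gap 14.387090724783993
```

>>> {"api": "play_rows", "payload": {
  "series": [
    [1, 0, 0, 0, 0, 0, 0.16],
    [2, 0, 0, 0, 0, 0, 0.16]
  ]
}}

```text
clock: 15.9
tool_pos: [584.6, 102.0, 14.2]
eef_rot: [-1.916, -2.49, -0.0]
force: [0.3, -3.0, 1.6]
finger_gap: 14.9
```

```bash
python3 st.py
```

```text
15.9 hatch 58.438899097815366 -1.898445757562655 z 14.187948741821693 F hatch -2.9684839053225143 0.42437559552614024 1.6010641919296045 gap 14.94913482341164
```

>>> {"api": "play_rows", "payload": {
  "series": [
    [1, 0, 0, 0, 0, 0, 0.16],
    [2, 0, 0, 0, 0, 0, 0.16],
    [3, 0, 0, 0, 0, 0, 0.16]
  ]
}}

```text
clock: 16.15
tool_pos: [584.0, 104.9, 14.2]
eef_rot: [1.916, 2.49, 0.001]
force: [3.1, -2.6, -0.6]
finger_gap: 14.5
```

>>> {"api": "play_rows", "payload": {
  "series": [
    [1, 0, 0, 0, 0, 0, 0.16],
    [2, 0, 0, 0, 0, 0, 0.16],
    [3, 0, 0, 0, 0, 0, 0.16]
  ]
}}

```text
clock: 16.4
tool_pos: [583.5, 106.9, 14.3]
eef_rot: [1.915, 2.489, -0.0]
force: [4.2, -7.6, 0.3]
finger_gap: 14.7
```

Steep rise to about 8.4 N at pot x of about 102, which looks like the stop. Fine steps now.

>>> {"api": "play_rows", "payload": {
  "series": [
    [0.3, 0, 0, 0, 0, 0, 0.16],
    [0.5, 0, 0, 0, 0, 0, 0.16]
  ]
}}

```text
clock: 16.57
tool_pos: [583.5, 107.0, 14.3]
eef_rot: [1.915, 2.489, -0.001]
force: [3.8, -8.7, -0.1]
finger_gap: 14.3
```

```bash
python3 st.py
```

```text
16.5667 hatch 63.612715694029255 -2.138850196920428 z 14.322423263446835 F hatch -9.363123445841511 -1.4212763405455955 -0.0986399329468137 gap 14.328047345581217
```

>>> {"api": "play_rows", "payload": {
  "series": [
    [0.4, 0, 0, 0, 0, 0, 0.16],
    [0.8, 0, 0, 0, 0, 0, 0.16],
    [1.2, 0, 0, 0, 0, 0, 0.16],
    [1.2, 0, 0, 0, 0, 0, 0.16]
  ]
}}

```text
clock: 16.9
tool_pos: [583.4, 107.6, 14.4]
eef_rot: [1.914, 2.488, -0.001]
force: [3.5, -9.5, 0.7]
finger_gap: 14.8
```

```bash
python3 st.py
```

```text
16.9 hatch 64.21291136897003 -2.2201529144162553 z 14.363830916495658 F hatch -10.061776066734135 -0.9064261666978646 0.6702157167544149 gap 14.790868810122694
```

>>> {"api": "play_rows", "payload": {
  "series": [
    [0.4, 0, 0, 0, 0, 0, 0.16],
    [0.8, 0, 0, 0, 0, 0, 0.16],
    [1.2, 0, 0, 0, 0, 0, 0.16],
    [1.2, 0, 0, 0, 0, 0, 0.16],
    [1.2, 0, 0, 0, 0, 0, 0.16]
  ]
}}

```text
clock: 17.32
tool_pos: [583.3, 108.3, 14.4]
eef_rot: [1.914, 2.487, -0.002]
force: [4.7, -11.7, -0.6]
finger_gap: 14.8
```

```bash
python3 - <<'E'
from h import *
exec(open("st.py").read())
s=r.camera("side");c=r.camera("top")
im=np.hstack([cv2.resize(c["frame"][105:215,180:290,::-1],None,fx=3.6,fy=3.6,interpolation=2),cv2.resize(s["frame"][110:220,240:350,::-1],None,fx=3.6,fy=3.6,interpolation=2)])
cv2.imwrite("pics/p5.png",im)
E
```

```text
17.3167 hatch 64.8376378095459 -2.2778130652525164 z 14.413637200163317 F hatch -12.482892402062246 -1.5373968209479014 -0.647312594355535 gap 14.789575324082925
```

View pics/p5.png

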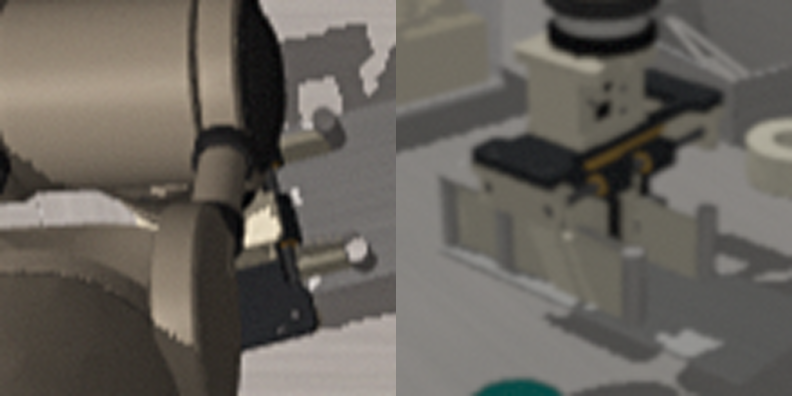

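The pusher is over the lane with the posts clear and the cover not touched. The total is 12.5 N, rising about 4 N/mm like the pad; less about 3 N of lane drag, that leaves about 10 N on the pad. I'll hold briefly, back off, then lift straight out.

>>> {"api": "play_rows", "payload": {
  "series": [
    [0, 0, 0, 0, 0, 0, 0.16],
    [0, 0, 0, 0, 0, 0, 0.16],
    [-1.5, 0, 0, 0, 0, 0, 0.16],
    [-3, 0, 0, 0, 0, 0, 0.16],
    [-5, 0, 0, 0, 0, 0, 0.16],
    [-7, 0, 0, 0, 0, 0, 0.16],
    [-9, 0, 0, 0, 0, 0, 0.16],
    [-9, 0, 0, 0, 0, 0, 0.16]
  ]
}}

```text
clock: 18.08
tool_pos: [584.5, 101.9, 14.1]
eef_rot: [-1.916, -2.489, -0.0]
force: [0.7, 0.3, -0.2]
finger_gap: 14.6
```

```bash
python3 st.py
```

```text
18.0833 hatch 58.33823821340655 -1.8289297964964142 z 14.144221862954252 F hatch 0.15358782868145923 -0.7227677884520542 -0.20758150829367386 gap 14.64214711190765
```

>>> {"api": "play_rows", "payload": {
  "series": [
    [0, 0, -8, 0, 0, 0, 0.16],
    [0, 0, -20, 0, 0, 0, 0.16],
    [0, 0, -35, 0, 0, 0, 0.16],
    [0, 0, -55, 0, 0, 0, 0.16],
    [0, 0, -80, 0, 0, 0, 0.16],
    [0, 0, -110, 0, 0, 0, 0.16],
    [0, 0, -140, 0, 0, 0, 0.16],
    [0, 0, -160, 0, 0, 0, 0.16]
  ]
}}

```text
clock: 18.75
tool_pos: [585.0, 101.9, 178.6]
eef_rot: [1.914, 2.488, 0.004]
force: [1.0, 0.6, -0.8]
finger_gap: 14.6
```

>>> {"api": "play_rows", "payload": {
  "series": [
    [-40, 0, 0, 0, 0, 0, 0.16],
    [-80, 0, 0, 0, 0, 0, 0.16],
    [-120, 0, 0, 0, 0, 0, 0.16],
    [-160, -10, 0, 0, 0, 0, 0.16],
    [-195, -30, 0, 0, 0, 0, 0.16],
    [-225, -55, 0, 0, 0, 0, 0.16],
    [-250, -80, 0, 0, 0, 0, 0.16],
    [-260, -90, 0, 0, 0, 0, 0.16],
    [-260, -90, 0, 0, 0, 0, 0.16],
    [-260, -90, 0, 0, 0, 0, 0.16]
  ]
}}

```text
clock: 19.58
tool_pos: [564.1, -172.6, 175.1]
eef_rot: [1.918, 2.488, 0.001]
force: [-0.4, 0.7, 0.3]
finger_gap: 14.2
```

```bash
python3 - <<'E'
from h import *
exec(open("st.py").read())
s=r.camera("side");c=r.camera("top")
im=np.hstack([cv2.resize(c["frame"][115:215,180:280,::-1],None,fx=4,fy=4,interpolation=2),cv2.resize(s["frame"][125:225,240:340,::-1],None,fx=4,fy=4,interpolation=2)])
cv2.imwrite("pics/p6.png",im)
E
```

```text
19.5833 hatch -201.78801396947992 88.14191701212937 z 175.11937431502568 F hatch 0.7285102952231411 0.1792691210789754 0.3286605826384646 gap 14.210806379424337
```

View pics/p6.png

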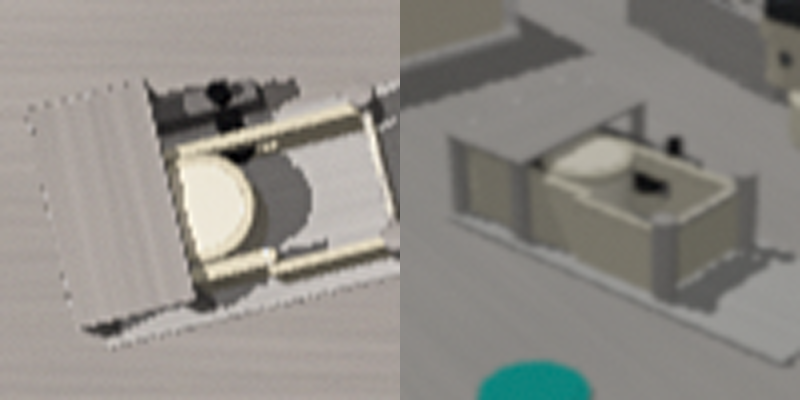

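The flap is shut: in the top view the leaf runs straight from (362,110) to (390,240). The pot is partly under the cover, with its rear lid edge at (257,197) and the catch nose near (237,152). One numeric check of the pot's x.

```bash
python3 - <<'E'
from h import *
c=r.camera("top");p=[597.7,45,1.8295];C,S=np.cos(p[2]),np.sin(p[2])
for n,(u,v),z in [("rear",(257,200),54),("catch",(237,152),28)]:
    d=ray(c,(180+(u+.5)/4-.5,115+(v+.5)/4-.5),z)[:2]-p[:2];print(n,C*d[0]+S*d[1],-S*d[0]+C*d[1])
E
```

```text
rear 70.07328176216053 2.842241461438654
catch 78.43110591386433 -32.49350818836835
```

```bash
python3 -c "
from bench import r
print(r.finish_job())"
```

```text
the job is handed in; nothing more can be done
None
```

The low pot is in the lane past the catch, the flap is shut behind it, and the job is handed in; no verdict was reported.

- **Route:** I gripped the low pot across its 60 mm diameter and stood it on the apron. I then pushed it through the flap, along the lane and past the catch with the nearly closed fingers.
- **Stop:** I felt the stop with the pot centre at about hatch x = 102 mm. The push reached 12.5 N in total, which is about 10 N on the pad after roughly 3 N of lane drag. The force rose about 4 N per mm, close to the pad's 4.5. I then backed off and lifted the gripper straight out.
- **Last checks:**
    - The final picture shows the flap shut and the pot upright.
    - The pot centre measured at about x = 100 mm, with the catch nose at about x = 78 mm, 22 mm behind it as expected.
    - The arm was clear, with under 1 N on it.
- **Not confirmed:**
    - I did not take a final picture of the tall and slim pots. The path stayed well clear of them and no unexpected force showed.
    - The catch being fully out was judged only from position.
    - There was a side load of about 4 N while the pot was in the gate, which I eased by shifting the pusher 1.5 mm.

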